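# Put the sewing thread away in its caddy

### The job

Class is over: put the full cone, the full tube and the full small spool of thread and the rack of bobbins back into the wooden caddy, each standing upright and right down in the recess made for it. The bare cone core and the bare plastic spool core have no thread on them and do not belong in it: leave both standing where they are.

Things in the scene. Friction and masses are not known exactly. Their poses are not given: they have to be found in the camera images.
- thread_cone_mid (a point): Full cone of undyed thread, standing upright: conical winding 66 mm across 6 mm above its foot, narrowing evenly to 36 mm at 100 mm height, above it the bare end of the white core, 20 mm across and 12 mm tall; 112 mm tall in all, about 0.16 kg. Point: on its axis, half-way up (56 mm above its underside); z is up along the axis.
- thread_tube_mid (a point): Full tube of the same undyed thread, standing upright: straight cylinder 46 mm across, 90 mm tall, cardboard core (35 mm across) showing 4 mm at each end, about 0.10 kg. Point: on its axis, half-way up (45 mm above its underside); z is up.
- thread_spool_mid (a point): Full small spool of the same undyed thread, standing upright: winding 28 mm across and 52 mm tall, at both ends 5 mm of the white plastic core, 20 mm across; 62 mm tall, about 0.035 kg. Point: on its axis, half-way up (31 mm above its underside); z is up.
- bobbin_rack_mid (a point): Wooden bobbin rack standing on its base: an oblong block 78 mm long (its x axis), 32 mm wide (y), its wooden cheeks 42 mm tall, with three small steel bobbins on edge in its top that reach 48 mm; about 0.10 kg. It may be turned any way about the vertical. Point: its centre, 24 mm above its underside; z is up.
- bare_cone_mid (a point): Look-alike, not wanted: a bare white plastic cone core without thread, 52 mm across at its foot lip, 46 mm just above it, narrowing to 20 mm at the top, 112 mm tall, light. Point: on its axis, half-way up (56 mm).
- bare_spool_mid (a point): Look-alike, not wanted: a bare white plastic spool core without thread, end collars 20 mm across, waist between them only 12 mm, 62 mm tall, light. Point: on its axis, half-way up (31 mm).
- cone_well_seat (a point): Caddy block with the largest round recess, 86 mm across, for the cone. The caddy: a fixed square wooden tray, 236 mm outside, turned up to 20 degrees, its foot on a thin green cutting mat, rim 36 mm above the table, with a hand ledge on two opposite sides that sticks out 16 mm. Its four blocks lie 2 x 2, 110 mm apart, in any arrangement. Point: centre of the recess floor; x, y along the tray's sides, z up.
- tube_well_seat (a point): Caddy block with the middle round recess, 64 mm across, for the tube. All four blocks are of wood, 108 mm square, tops 26.5 mm above the table; every recess is 12 mm deep, its floor (dark grey felt) 14.5 mm above the table. Point: centre of the recess floor, axes as for the cone's block.
- spool_well_seat (a point): Caddy block with the smallest round recess, 44 mm across and 12 mm deep, for the small spool. Fingers do not fit in beside a thing in its recess: hold each thing higher than that. Point: centre of the recess floor, axes as for the cone's block.
- rack_well_seat (a point): Caddy block with the oblong recess, 96 mm long (its x axis), 48 mm wide (y) and 12 mm deep, for the bobbin rack. Point: centre of the recess floor; the rack fits either way round.
Things that resemble listed ones, but are neither listed nor needed, are in the scene too. What is shaped like the part that bears thread_cone_mid but orange is not meant. What is shaped like the part that bears thread_spool_mid but black is not meant.

How it is judged:
By the outcome, as a careful person would: the job done as asked, in the order asked, and still so for the second after the job is handed in, with the robot touching nothing.
It also fails if it takes over 112 s, if anything falls off the work surface, if the arm or the gripper's body presses on something with over 40 N, if the wrist force passes 120 N, or if a joint passes its speed limit or range.

### The arm

A 6-joint arm with a two-finger parallel gripper is mounted at the origin on the work surface. World frame = base frame: x ahead of the robot, y to its left, z up, the work surface at z = 0. Lengths are in mm, angles in rad, forces in N, time in s.
With the tool pointing down it reaches from about 275 to 750 mm from the base axis. Payload 10.2 kg.
Tool frame: the origin (TCP) lies between the finger pads; the fingertips stand 11 mm ahead of it and the grasp point (between the pads) lies 8 mm behind it (ctrl.nose_length is the distance from the TCP to the fingertips, in mm); x points along the fingers, y is the direction in which the jaws open and shut, and the axes are right-handed (so a half turn about x gives the same grasp; the last joint's range is limited). The gripper opens to 85 mm and grips with 20 to 120 N. Pads are 22 mm wide; open, the fingers measure 114 mm over their backs; the gripper's body (76 mm by 85 mm) begins 54 mm behind the grasp point. The pads swing forward as they close: fully open they stand 13 mm farther back than shut.
Start: joints at [-1.559, 0.313, 1.498, -0, 1.331, -0.223], TCP at [122.127, -510.604, 242.294] pointing down, gripper open.
Joint ranges: [-2.94, 2.94], [-0.97, 2.17], [0.19, 2.56], [-1.23, 4.37], [0.02, 3.11], [-2.88, 2.88]. Speed limits (rad/s): [2.39, 2.39, 3.01, 3.14, 3.14, 3.14].

### API

Orientations are given as a unit quaternion [w, x, y, z].
In Python, from rig import ctrl, capture, ticket gives the robot as it stands.
- The arm moves only by the tool step_arm, never from a script. Its argument "commands" is a list of rows, each a list of 2 entries, a list of its own where there are three numbers: the shift along the world's x, y, z normalised to -1 to 1, where 1 is 0.04 m, then the turn about the world's z normalised to -1 to 1, where 1 is 180 degrees. A call has 1 to 5 rows; each row shifts and turns the commanded pose from where the row before left it; what a row does not reach is not made up. A row lasts 1/10 s, in which the tool goes at most 50 mm and 8.59 degrees, less where a joint would pass 70% of its speed; a pose out of reach is approached as far as the arm can. A call with a number of a shift or a turn outside -1 to 1 is refused whole. A call with a gripper value outside its range is refused whole. "gripper" is the closure, from -1 (fully open) to 1 (shut), so that 0 is half open, set as the call begins (left out, the last holds). The fingers move at their own pace and stop on an object; "force" is the grip in N (left out, the last holds). Time passes only in rows, so rows that do not move let the fingers close. It gives the time, the measured TCP pose, the force and the opening at its end, in the units of the state.
- ctrl.sense(): the state, without advancing time (a new reading comes with each control period).
- capture(name): name is "scene" or "top"; returns a dict with "image" (384x512x3 uint8, blue, green, red), "fov_y" (degrees; the focal length in pixels is half the picture's height over the tangent of half this angle, whatever the lens; pixels are square), "cx", "cy" (the principal point, pixels), "k1" (the pictures are not rectified: a ray, as slopes to the right and down, at radius r is drawn at 1 + k1 r^2 times it, then the intrinsics apply), "origin" and "orientation" of the camera in the world. Camera axes: x right, y down, z forward; pixel columns grow to the right and rows downward; lengths in mm; the calibration is good to about 2 mm. A picture is of the moment at which its call begins. There is no depth.
- ticket.finish_job(): hands the job in, once; it reports no verdict.
The state is a dict: "time_s": time; "joints": joint angles; "dq": joint speeds; "tau": joint torques, N m; "eef_pos": TCP position; "ee_rot": TCP orientation; "force": force on the tool from outside, world axes, zero at the start; "wrist_torque": the same for the moment, N m; "grip_width": opening from 0.0 (shut) to 1.0 (fully open).
Only numpy, scipy, OpenCV 4.12 (cv2) and the standard library are available. Lean on these libraries where they do the work, as an engineer would, in place of code of your own. Each camera call takes 0.05 s, during which the arm holds its last target.

## Working session

There is one attempt and no reset: what is moved stays moved. The work goes in short steps, Python scripts to look and compute and a tool call to move; the robot and the scene stay as the last step left them, time stands still between calls to the robot, and variables do not carry over. Pictures are saved under pics/ and viewed, and the job is handed in when it is done.

Besides the shell and the picture viewer there is one more tool, called after "Emit:" as a command line: name --argument value ..., lists and objects as JSON in quotes. step_arm: Moves the arm, as the interface text tells. Its arguments: {"type":"object","properties":{"commands":{"type":"array","items":{"type":"array"}},"gripper":{"type":"number"},"force":{"type":"number"}},"required":["commands"]}

```bash
mkdir -p pics; ls
cat > h.py <<'E'
import numpy as np,cv2
from rig import ctrl,capture,ticket
from scipy.spatial.transform import Rotation as R
def cam(c):
    q=c["orientation"]; Rm=R.from_quat([q[1],q[2],q[3],q[0]]).as_matrix()
    h=c["image"].shape[0]; f=h/2/np.tan(np.radians(c["fov_y"])/2)
    return Rm,np.array(c["origin"],float),f
def ray(c,u,v):
    Rm,o,f=cam(c)
    d=np.array([(u-c["cx"])/f,(v-c["cy"])/f]); s=d.copy()
    for _ in range(30): s=d/(1+c["k1"]*(s@s))
    return o,Rm@np.array([s[0],s[1],1])
def onz(c,u,v,z):
    o,d=ray(c,u,v); return o+d*(z-o[2])/d[2]
def proj(c,p):
    Rm,o,f=cam(c); q=Rm.T@(np.array(p,float)-o); s=q[:2]/q[2]; s=s*(1+c["k1"]*(s@s))
    return s*f+[c["cx"],c["cy"]]
def save(c,n,z=1.5): cv2.imwrite("pics/"+n,cv2.resize(c["image"],None,fx=z,fy=z,interpolation=cv2.INTER_CUBIC))
E
python3 - <<'E'
from h import *
import pickle
for n in("scene","top"):
    c=capture(n); save(c,n+"0.png"); pickle.dump(c,open(n+"0.pkl","wb"))
    print({k:v for k,v in c.items() if k!="image"})
print(ctrl.sense())
E
```

```text
pics
{'fov_y': 44.547408776020674, 'cx': 251.31071968772818, 'cy': 189.27735024407116, 'k1': -0.14044148048044397, 'origin': array([1117.95650489,  164.52372846, 1113.88837543]), 'orientation': array([-0.15991444,  0.58313479,  0.76937064, -0.206034  ])}
{'fov_y': 49.34335169820626, 'cx': 252.1494246862657, 'cy': 187.2418291492827, 'k1': -0.13357682201415816, 'origin': array([ 410.00262023,    4.74153339, 1135.55392945]), 'orientation': array([-0.04124543,  0.70882039, -0.70322098,  0.03677942])}
{'time_s': 0.1, 'joints': array([-1.55939148e+00,  3.13385453e-01,  1.49835952e+00, -1.53298247e-06,
        1.33096362e+00, -2.23414304e-01]), 'dq': array([-0.00060894, -0.00175488, -0.00166626,  0.00050282,  0.00162105,
        0.00047216]), 'tau': array([ 1.83094500e-03, -4.12902939e+01, -2.60146308e+01, -2.29583875e-04,
        3.01966509e-03, -2.48535247e-05]), 'eef_pos': array([ 122.12829211, -510.38296001,  241.79728246]), 'ee_rot': array([ 0.08243823,  0.70227974,  0.083223  , -0.70219729]), 'force': array([-0.55456222, -0.03570622, -0.38334097]), 'wrist_torque': array([0.03303977, 0.03017594, 0.04685613]), 'grip_width': 1.002661306456817}
```

View pics/scene0.png

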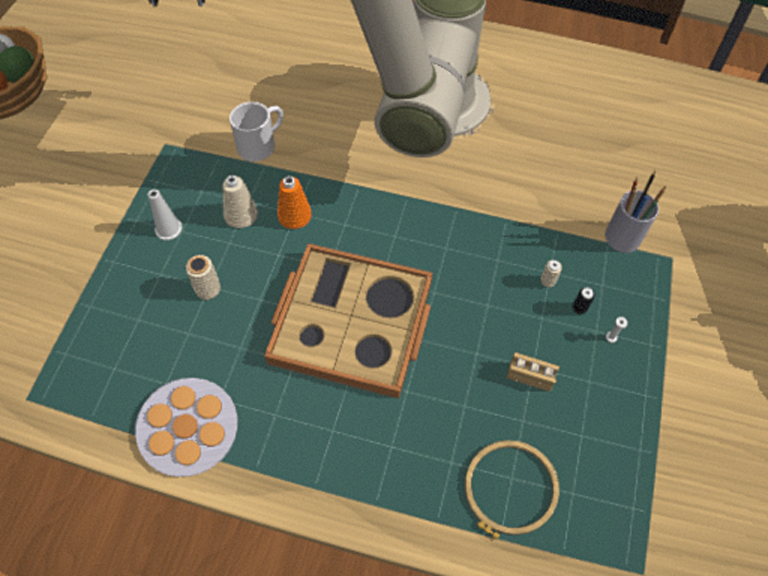

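View pics/top0.png

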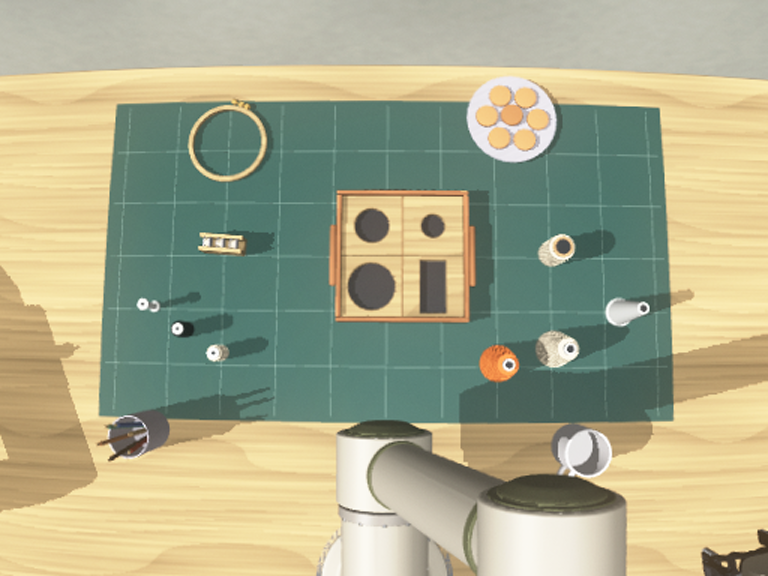

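The scene view (768x576) shows undyed thread cone (238,200), orange cone (293,203), bare white cone (165,215), tube (203,277), undyed spool (551,273), black spool (584,299), bare spool (617,329), rack (533,371) and caddy (350,320). The top view shows the same things at (558,349), (499,363), (627,311), (556,250), (217,352), (182,328), (147,304), (222,243) and (403,257).

Could be mistaken: cone = undyed (558,349), orange (499,363) or bare (627,311); spool = undyed (217,352), black (182,328) or bare (147,304). I choose the undyed ones and check that in a close crop.

Run:
```python
from h import *
import pickle
t=pickle.load(open("top0.pkl","rb"))["image"]; s=pickle.load(open("scene0.pkl","rb"))["image"]
def crop(i,x,y,w,h,z): return cv2.resize(i[y:y+h,x:x+w],None,fx=z,fy=z,interpolation=cv2.INTER_CUBIC)
a=crop(t,310,150,130,110,3); b=crop(t,80,150,100,110,3); 
cv2.imwrite("pics/c1.png",np.hstack([a,b]))
a=crop(s,90,105,130,110,3); b=crop(s,330,160,100,110,3)
cv2.imwrite("pics/c2.png",np.hstack([a,b]))
cv2.imwrite("pics/c3.png",crop(t,210,115,120,110,5))
```

```text
(no output)
```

View pics/c1.png

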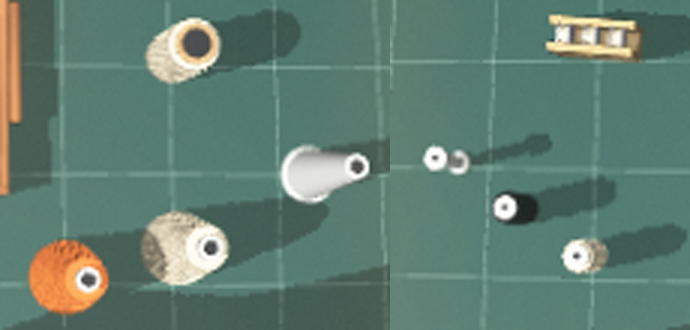

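View pics/c2.png

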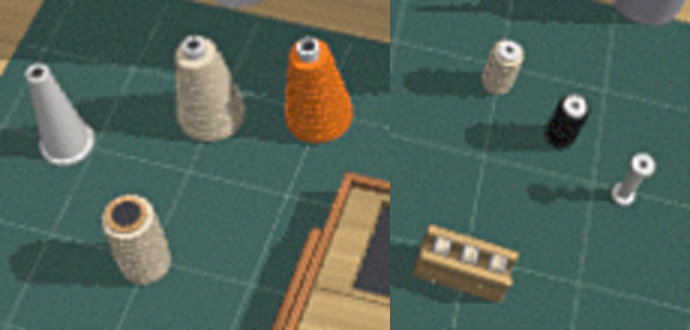

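View pics/c3.png

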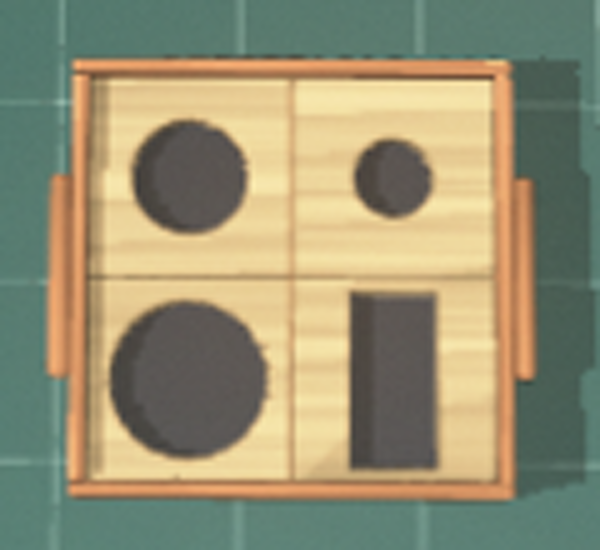

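```bash
cat > meas.py <<'E'
from h import *
def holes(c):
    i=cv2.GaussianBlur(cv2.resize(c["image"],None,fx=4,fy=4,interpolation=cv2.INTER_CUBIC),(0,0),1.5)
    hsv=cv2.cvtColor(i,cv2.COLOR_BGR2HSV)
    m=((hsv[...,2]<115)&(hsv[...,1]<75)).astype(np.uint8)
    cs,_=cv2.findContours(m,cv2.RETR_EXTERNAL,cv2.CHAIN_APPROX_NONE)
    return [(x,(x[:,0,:]+.5)/4-.5) for x in cs]
E
python3 - <<'E'
from meas import *
import pickle
for n in("top","scene"):
    c=pickle.load(open(n+"0.pkl","rb"))
    print(n)
    for x,p in holes(c):
        a=cv2.contourArea(x)/16
        if a<8 or a>3000: continue
        W=np.array([onz(c,u,v,26.5)[:2] for u,v in p])
        r=cv2.minAreaRect(W.astype(np.float32)); e=cv2.fitEllipse(W.astype(np.float32))
        if abs(r[0][1])<420 and 200<r[0][0]<750:
            print("px",p.mean(0).round(1),"a",round(a,1),"rect c",np.round(r[0],1),np.round(r[1],1),round(r[2],1),"ell",np.round(e[0],1),np.round(e[1],1))
E
```

```text
top
px [393.4 304.2] a 113.6 rect c [ 225.2 -366.7] [34.6 67.9] 61.6 ell [ 244.1 -346.3] [53.1 98.3]
px [256.2 286.5] a 507.4 rect c [274.2  -0.3] [ 31.3 161.3] 0.4 ell [273.1  -1.1] [ 32.2 155.2]
px [140.9 273.7] a 1173.7 rect c [289.6 322.3] [ 70.7 262.8] 14.7 ell [290.2 330.8] [ 75.6 250.4]
px [339.  242.9] a 8.2 rect c [ 386.4 -218.7] [9.4 7.9] 89.6 ell [ 386.4 -218.9] [7.8 9.7]
px [379.8 232.2] a 9.8 rect c [ 414.5 -329.9] [ 9.  10.1] 43.8 ell [ 414.5 -329.6] [ 9.1 10.2]
px [394.6 225.1] a 552.7 rect c [ 429.3 -377.3] [ 59.4 130.7] 8.0 ell [ 429.8 -359.2] [ 53.4 153.1]
px [121.6 218.9] a 83.6 rect c [444.3 362.2] [30.3 41.8] 0.9 ell [444.2 364. ] [28.7 48. ]
px [147.6 214.7] a 9.4 rect c [456.7 291.6] [26.1  4.1] 1.8 ell [455.8 291.6] [ 4.2 27.2]
px [109.9 202. ] a 25.4 rect c [490.1 397.3] [13.7 24.5] 7.0 ell [490. 397.] [13.8 25.6]
px [247.  190.6] a 712.2 rect c [524.2  26. ] [81.1 80.8] 0.4 ell [524.   25.9] [80.4 80.8]
px [287.9 191.1] a 537.9 rect c [523.7 -83.7] [91.9 43.9] 0.1 ell [523.2 -83.3] [ 48.6 113.1]
px [142.2 168.5] a 8.9 rect c [581.6 311.3] [52.5  4. ] 84.1 el
[... 4553 characters left out ...]
[37.9 54.9]
px [205.1 122.6] a 8.0 rect c [ 324.3 -191.6] [28.   8.5] 14.8 ell [ 323.7 -191.5] [ 7.2 26.3]
px [194.6 135.5] a 692.8 rect c [ 371.  -204.4] [134.4  70.1] 20.0 ell [ 377.3 -205. ] [ 67.9 139.3]
px [167.5 151.9] a 848.6 rect c [ 443.7 -280.5] [249.6 140. ] 36.1 ell [ 432.6 -266.3] [135.3 215.9]
px [133.7 128.5] a 86.7 rect c [ 406.5 -387.6] [147.   39.5] 9.6 ell [ 403.8 -387.8] [ 30.5 121.1]
px [252.3 243.8] a 2496.1 rect c [515.1   3.4] [ 743.8 1035.3] 0.3 ell [568.1  56.6] [ 686.9 1186.2]
px [178.   97.9] a 73.4 rect c [ 253.2 -299.9] [32.8 55.8] 66.9 ell [ 255.4 -301.5] [26.4 54.3]
px [158.4  94.4] a 48.9 rect c [ 257.3 -366.3] [81.4 13.1] 30.6 ell [ 255.9 -367.3] [11.7 86. ]
```

Run:
```python
from meas import *
import pickle
T=pickle.load(open("top0.pkl","rb"));S=pickle.load(open("scene0.pkl","rb"))
def show(n,pt,ps,z):
    a=onz(T,*pt,z);b=onz(S,*ps,z)
    o1,d1=ray(T,*pt);o2,d2=ray(S,*ps)
    A=np.c_[d1,-d2];k=np.linalg.lstsq(A,o2-o1,rcond=None)[0]
    print(n,"top",a[:2].round(1),"scene",b[:2].round(1),"tri",((o1+k[0]*d1+o2+k[1]*d2)/2).round(1))
def dark(c,x,y,w,h,thr,inv=True,mn=None):
    g=cv2.cvtColor(c["image"],cv2.COLOR_BGR2GRAY)[y:y+h,x:x+w]
    g=cv2.resize(g,None,fx=4,fy=4,interpolation=cv2.INTER_CUBIC)
    m=((g<thr) if inv else (g>thr)).astype(np.uint8)
    n,l,s,ce=cv2.connectedComponentsWithStats(m)
    return [( (s[i,4]/16).round(1),((ce[i]+.5)/4-.5+[x,y]).round(2).tolist()) for i in range(1,n) if s[i,4]>40]
print("cone T",dark(T,370,222,20,20,110)); print("cone S",dark(S,145,112,20,20,110))
print("tube T",dark(T,364,154,24,22,110)); print("tube S",dark(S,122,166,24,22,110))
print("spool T",dark(T,136,226,20,20,215,False)); print("spool S",dark(S,358,170,22,22,215,False))
print("bspool T",dark(T,90,194,12,20,200,False)); print("bcone S",dark(S,96,122,14,14,110)); print("bcone T",dark(T,420,196,20,20,110))
a=T["image"][145:185,125:175]; b=S["image"][225:270,330:385]
cv2.imwrite("pics/r1.png",np.hstack([cv2.resize(a,(500,400),interpolation=cv2.INTER_CUBIC),cv2.resize(b,(300,245),interpolation=cv2.INTER_CUBIC).copy() if 0 else np.zeros((400,1,3),np.uint8)]))
hsv=cv2.cvtColor(T["image"],cv2.COLOR_BGR2HSV)
h2=cv2.resize(hsv[145:180,125:175],None,fx=4,fy=4,interpolation=cv2.INTER_LINEAR)
m=((h2[...,0]<35)&(h2[...,1]>60)&(h2[...,2]>90)).astype(np.uint8)
n,l,s,ce=cv2.connectedComponentsWithStats(m)
for i in range(1,n):
    if s[i,4]>100:
        ys,xs=np.where(l==i); W=np.array([onz(T,(u+.5)/4-.5+125,(v+.5)/4-.5+145,42)[:2] for u,v in zip(xs,ys)],np.float32)
        print("rack part",s[i,4]/16,np.round(cv2.minAreaRect(W),1) if 0 else cv2.minAreaRect(W))
Rm=R.from_quat([0.7022797,0.083223,-0.702197,0.082438]).as_matrix(); print(Rm.round(3))
```

```text
cone T [(np.float64(106.1), [385.71, 229.07]), (np.float64(11.9), [379.72, 232.26])]
cone S [(np.float64(187.9), [152.79, 117.86]), (np.float64(6.2), [153.88, 119.46])]
tube T [(np.float64(3.0), [363.79, 156.45]), (np.float64(160.2), [381.92, 162.85]), (np.float64(64.4), [375.12, 163.96])]
tube S [(np.float64(210.9), [132.82, 172.53]), (np.float64(62.2), [131.56, 175.78])]
spool T [(np.float64(60.3), [141.69, 235.16])]
spool S [(np.float64(21.9), [369.93, 176.62])]
bspool T [(np.float64(40.2), [94.66, 202.36])]
bcone S [(np.float64(106.1), [101.74, 126.54]), (np.float64(6.7), [101.9, 128.79])]
bcone T [(np.float64(145.7), [432.23, 201.12]), (np.float64(9.6), [428.63, 205.21])]
rack part 255.0625 ((596.46728515625, 292.433837890625), (85.79928588867188, 36.60887908935547), 85.5394515991211)
[[-0.     0.233 -0.973]
 [ 0.001 -0.973 -0.233]
 [-1.    -0.001 -0.   ]]
```

View pics/r1.png

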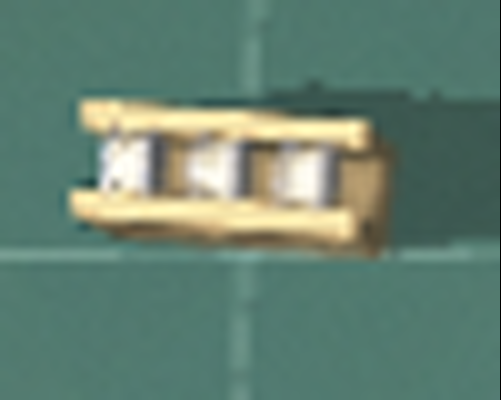

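Run:
```python
from meas import *
import pickle
T=pickle.load(open("top0.pkl","rb"));S=pickle.load(open("scene0.pkl","rb"))
def show(n,pt,ps,z):
    a=onz(T,*pt,z);b=onz(S,*ps,z)
    o1,d1=ray(T,*pt);o2,d2=ray(S,*ps)
    k=np.linalg.lstsq(np.c_[d1,-d2],o2-o1,rcond=None)[0]
    print(n,"top",a[:2].round(1),"scene",b[:2].round(1),"tri",((o1+k[0]*d1+o2+k[1]*d2)/2).round(1))
show("cone",(379.72,232.26),(153.88,119.46),112)
show("tube",(375.12,163.96),(131.56,175.78),90)
show("spool",(141.7,235.2),(369.6,176.8),62)
show("spool'",(142.1,235.2),(369.9,176.6),62)
show("bcone",(428.63,205.21),(101.9,128.79),112)
show("wellc",(247,190.6),(259.4,198.1),26.5)
c=[np.array([125+x/10-.5,145+y/10-.5]) for x,y in((80,100),(370,122),(352,240),(70,212))]
W=[onz(T,*p,42)[:2] for p in c]
for w in W: print(w.round(1))
print("c",np.mean(W,0).round(1),[np.linalg.norm(W[i]-W[i-1]).round(1) for i in range(4)])
d=W[0]+W[3]-W[1]-W[2]; print("rack x ang deg",np.degrees(np.arctan2(d[1],d[0])))
```

```text
cone top [ 414.2 -303.8] scene [ 413.7 -302.4] tri [ 414.  -302.9  112.5]
tube top [ 588.2 -302.4] scene [ 587.  -299.7] tri [ 587.7 -300.7   91.2]
spool top [402.1 296.5] scene [402.9 298.9] tri [401.9 298.1  59.9]
spool' top [402.1 295.4] scene [402.  299.6] tri [401.7 297.9  60.5]
bcone top [ 481.4 -431.5] scene [ 481.1 -429. ] tri [ 481.2 -430.2  112.2]
wellc top [523.8  25.9] scene [526.1  28.2] tri [524.   26.8  22.4]
[617.4 335.1]
[611.6 255.5]
[579.6 259.2]
[586.9 336.4]
c [598.9 296.5] [np.float64(30.6), np.float64(79.8), np.float64(32.2), np.float64(77.6)]
rack x ang deg 85.2131451066803
```

Emit:
step_arm --commands '[[[0.9,0.65,0],-0.015],[[0.9,0.65,0],-0.015],[[0.9,0.65,0],-0.015],[[0.9,0.65,0],-0.015],[[0.9,0.65,0],-0.015]]' --gripper -1 --force 40

```text
time_s: 0.6
eef_pos: [303.3, -379.2, 242.1]
ee_rot: [0.001, -0.707, 0.001, 0.707]
force: [-0.3, -1.1, -0.2]
grip_width: 0.999
```

Emit:
step_arm --commands '[[[0.9,0.65,-0.2],0],[[0.9,0.65,-0.2],0],[[0.9,0.65,-0.2],0],[[0.1,-0.02,-0.2],0],[[0,0,0],0]]'

```text
time_s: 1.1
eef_pos: [414.3, -302.7, 209.0]
ee_rot: [0.0, -0.706, -0.001, 0.708]
force: [-0.7, -1.1, -0.0]
grip_width: 1.004
```

```bash
cat > snap.py <<'E'
import sys
from h import *
n,cn,x,y,w,h=sys.argv[1],sys.argv[2],*map(int,sys.argv[3:7])
c=capture(cn); z=min(780/w,580/h)
cv2.imwrite("pics/"+n,cv2.resize(c["image"][y:y+h,x:x+w],None,fx=z,fy=z,interpolation=cv2.INTER_CUBIC))
s=ctrl.sense(); print(round(s["time_s"],2),s["eef_pos"].round(1),s["grip_width"],s["joints"].round(2),s["force"].round(1))
E
python3 snap.py p1.png scene 80 50 180 160
```

```text
1.15 [ 413.7 -303.5  209.7] 1.003755635964783 [-0.86  0.32  1.58 -0.    1.25  0.71] [-0.7 -0.  -0.2]
```

View pics/p1.png

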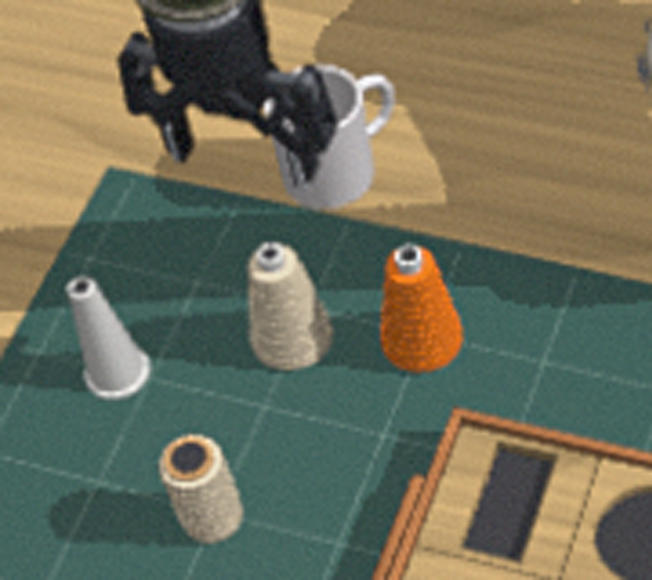

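The gripper hangs open and straddles the undyed cone at (285,300), with fingers at (175,150) and (310,170). Clearance to the orange cone is enough, so I'm going down to TCP z = 61.

Emit:
step_arm --commands '[[[0,0,-0.9],0],[[0,0,-0.9],0],[[0,0,-0.9],0],[[0,0,-0.8],0],[[0,0,-0.2],0]]'

```text
time_s: 1.65
eef_pos: [412.2, -303.4, 60.0]
ee_rot: [0.002, -0.706, -0.0, 0.708]
force: [-0.9, 0.4, 0.8]
grip_width: 1.003
```

Emit:
step_arm --commands '[[[0,0,0],0],[[0,0,0],0],[[0,0,0],0],[[0,0,0],0],[[0,0,0],0]]' --gripper 1 --force 40

```text
time_s: 2.15
eef_pos: [414.9, -304.2, 64.5]
ee_rot: [0.001, 0.708, -0.001, -0.706]
force: [-0.0, 1.2, 8.3]
grip_width: 0.552
```

Emit:
step_arm --commands '[[[0,0,0],0],[[0,0,0],0],[[0,0,0],0]]'

```text
time_s: 2.45
eef_pos: [414.9, -304.2, 64.5]
ee_rot: [0.001, 0.708, -0.001, -0.706]
force: [-0.4, 1.6, 7.6]
grip_width: 0.549
```

Emit:
step_arm --commands '[[[0,0,0.15],0],[[0,0,0.15],0],[[0,0,0.2],0],[[0,0,0.2],0],[[0,0,0],0]]'

```text
time_s: 2.95
eef_pos: [414.6, -303.9, 91.7]
ee_rot: [0.0, 0.708, -0.001, -0.707]
force: [0.2, -0.0, -2.0]
grip_width: 0.552
```

```bash
python3 snap.py p2.png scene 80 50 180 160
```

```text
3.0 [ 414.3 -303.6   91. ] 0.5499112520636275 [-0.86  0.46  1.72  0.    0.96  0.71] [-0.5  0.3 -1.4]
```

View pics/p2.png

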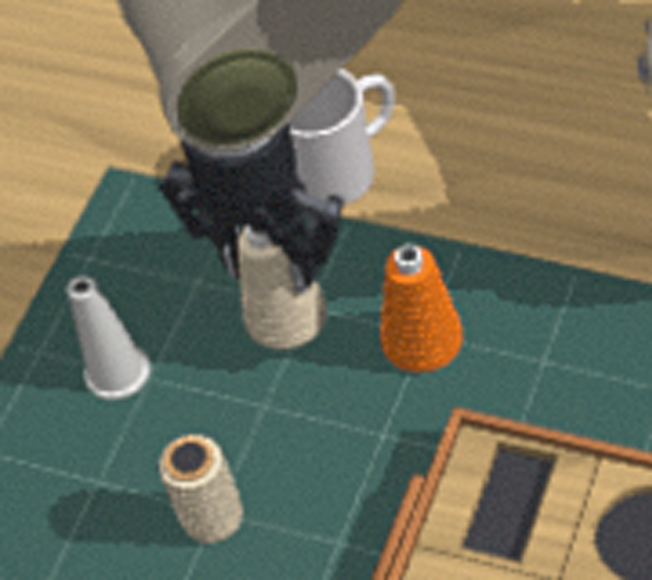

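The cone is held upright and off the mat, with its foot at (285,335). Next I lift it over the orange one and carry it to the large recess.

Emit:
step_arm --commands '[[[0,0,0.4],0],[[0,0,0.6],0],[[0,0,0.7],0],[[0,0,0.6],0],[[0,0.2,0.4],0]]'

```text
time_s: 3.5
eef_pos: [414.2, -296.0, 199.7]
ee_rot: [-0.0, 0.707, -0.001, -0.707]
force: [0.1, 0.5, -2.6]
grip_width: 0.553
```

Emit:
step_arm --commands '[[[0.1,0.4,0],0],[[0.2,0.6,0],0],[[0.25,0.75,0],0],[[0.25,0.75,0],0],[[0.25,0.75,0],0]]'

```text
time_s: 4.0
eef_pos: [456.0, -163.1, 196.9]
ee_rot: [0.001, -0.706, -0.0, 0.708]
force: [0.3, -0.3, -0.3]
grip_width: 0.553
```

Emit:
step_arm --commands '[[[0.25,0.75,0],0],[[0.25,0.75,0],0],[[0.25,0.75,0],0],[[0.25,0.75,0],0],[[0.25,0.75,0],0]]'

```text
time_s: 4.5
eef_pos: [505.7, -13.1, 196.9]
ee_rot: [0.0, -0.706, -0.0, 0.708]
force: [0.5, -0.3, -1.6]
grip_width: 0.552
```

Emit:
step_arm --commands '[[[0.25,0.65,0],0],[[0.2,0.5,0],0],[[0.2,0.3,0],0],[[0,0,0],0],[[0,0,0],0]]'

```text
time_s: 5.0
eef_pos: [531.8, 42.4, 197.6]
ee_rot: [0.0, -0.707, 0.0, 0.708]
force: [0.6, 0.1, -1.5]
grip_width: 0.55
```

Emit:
step_arm --commands '[[[-0.17,-0.39,0],0],[[0,0,-0.6],0],[[0,0,-0.6],0],[[0,0,-0.5],0],[[0,0,-0.1],0]]'

```text
time_s: 5.5
eef_pos: [523.9, 26.2, 124.3]
ee_rot: [0.001, -0.706, 0.001, 0.709]
force: [-0.3, -0.4, -0.4]
grip_width: 0.553
```

```bash
python3 snap.py p3.png scene 160 110 160 150;python3 snap.py p4.png top 200 100 140 130
```

```text
5.55 [524.5  26.3 125. ] 0.5471590526828136 [-0.17  0.44  1.65 -0.    1.06  1.4 ] [-0.2 -0.4 -0.9]
5.6 [525.1  26.4 126.2] 0.5497827229753065 [-0.17  0.44  1.65 -0.    1.06  1.4 ] [-0.1  0.8 -1. ]
```

View pics/p3.png

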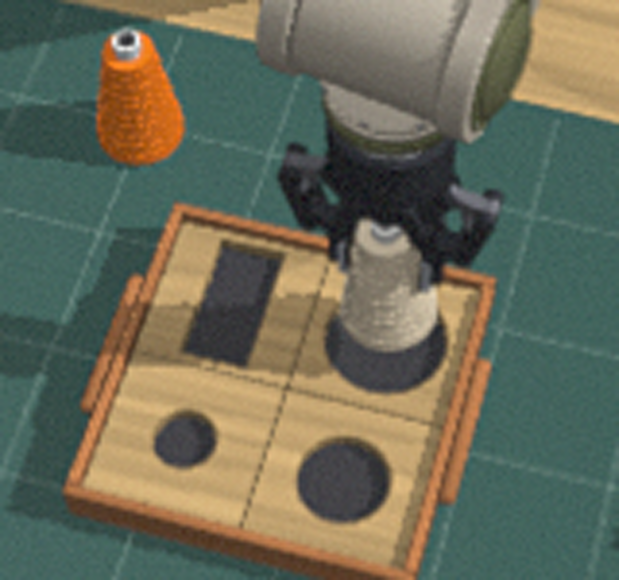

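View pics/p4.png

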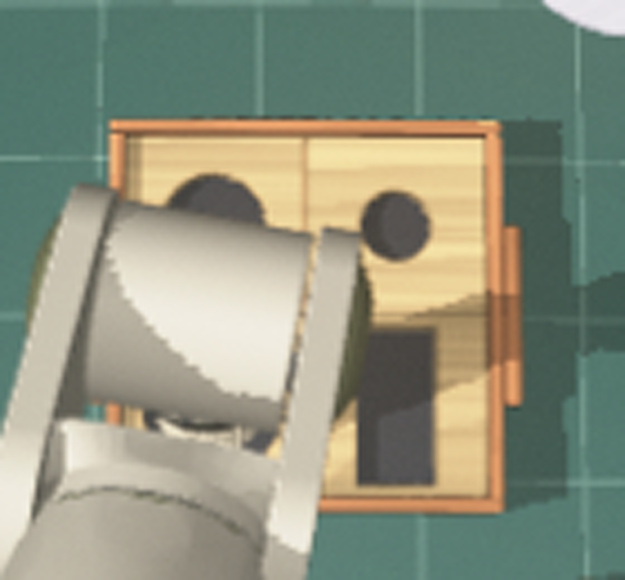

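The cone hangs centred over the large recess: winding foot at (388,340), recess at (387,345), and it drops straight in. Lowering now.

Emit:
step_arm --commands '[[[0,0,-0.4],0],[[0,0,-0.35],0],[[0,0,-0.2],0],[[0,0,-0.1],0],[[0,0,0],0]]'

```text
time_s: 6.1
eef_pos: [525.5, 26.9, 84.6]
ee_rot: [-0.0, 0.707, -0.0, -0.707]
force: [0.0, -0.1, -0.4]
grip_width: 0.548
```

Emit:
step_arm --commands '[[[0,0,-0.04],0],[[0,0,-0.04],0],[[0,0,0],0],[[0,0,0],0]]'

```text
time_s: 6.5
eef_pos: [525.4, 27.0, 81.3]
ee_rot: [-0.0, 0.707, -0.0, -0.707]
force: [0.1, 0.4, -1.2]
grip_width: 0.551
```

Emit:
step_arm --commands '[[[0,0,-0.03],0],[[0,0,-0.03],0],[[0,0,0],0],[[0,0,0],0]]'

```text
time_s: 6.9
eef_pos: [525.6, 27.0, 79.1]
ee_rot: [-0.0, 0.707, -0.0, -0.707]
force: [-1.0, 0.5, 4.3]
grip_width: 0.554
```

Emit:
step_arm --commands '[[[0,0,0],0],[[0,0,0],0],[[0,0,0],0],[[0,0,0],0],[[0,0,0],0]]' --gripper -0.7

```text
time_s: 7.4
eef_pos: [525.3, 27.0, 78.6]
ee_rot: [0.0, -0.707, 0.0, 0.707]
force: [1.0, 0.3, 0.7]
grip_width: 0.847
```

Emit:
step_arm --commands '[[[0,0,0.3],0],[[0,0,0.8],0],[[0,0,1],0],[[0,0,1],0],[[0,0,0.3],0]]'

```text
time_s: 7.9
eef_pos: [526.6, 26.9, 219.7]
ee_rot: [0.0, 0.71, -0.001, -0.704]
force: [0.4, 0.4, -1.1]
grip_width: 0.85
```

```bash
python3 snap.py p5.png scene 160 110 160 150
```

```text
7.95 [526.6  26.9 219.5] 0.8527714709413967 [-0.17  0.33  1.53  0.    1.27  1.4 ] [0.4 0.1 2.3]
```

View pics/p5.png

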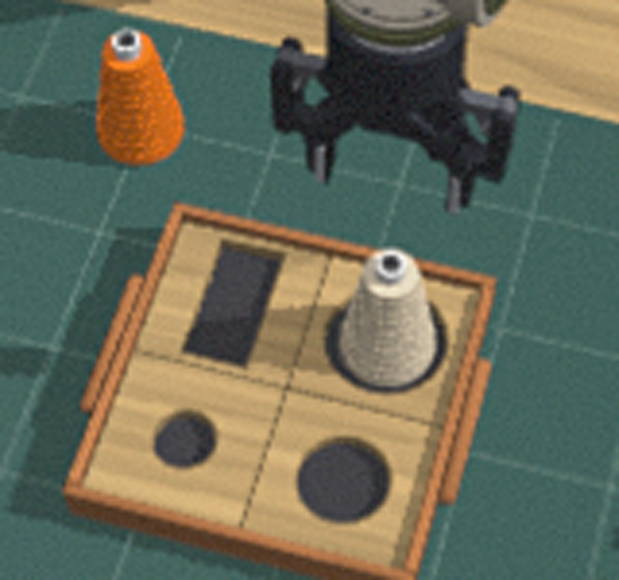

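The cone stands upright in the large recess: tip (390,265), foot (387,360), dark ring showing all round. Next is the tube.

Emit:
step_arm --commands '[[[0.17,-0.7,0],0],[[0.17,-0.9,0],0],[[0.17,-0.9,0],0],[[0.17,-0.9,0],0],[[0.17,-0.9,0],0]]' --gripper -1

```text
time_s: 8.45
eef_pos: [559.0, -146.3, 213.7]
ee_rot: [0.001, -0.707, 0.0, 0.708]
force: [0.5, -0.2, 0.2]
grip_width: 1.002
```

Emit:
step_arm --commands '[[[0.17,-0.9,-0.2],0],[[0.17,-0.9,-0.2],0],[[0.17,-0.9,-0.2],0],[[0.17,-0.8,-0.2],0],[[0,-0.4,-0.2],0]]'

```text
time_s: 8.95
eef_pos: [586.1, -303.1, 172.7]
ee_rot: [0.001, -0.707, 0.001, 0.708]
force: [0.9, -0.0, -0.6]
grip_width: 0.999
```

Emit:
step_arm --commands '[[[0,0,-0.1],0],[[0,0,0],0]]'

```text
time_s: 9.15
eef_pos: [586.1, -299.7, 169.7]
ee_rot: [0.001, -0.707, -0.0, 0.708]
force: [-0.1, -0.1, 1.2]
grip_width: 0.999
```

Emit:
step_arm --commands '[[[0.04,-0.03,-0.7],0],[[0,0,-0.8],0],[[0,0,-0.8],0],[[0,0,-0.6],0],[[0,0,-0.1],0]]'

```text
time_s: 9.65
eef_pos: [587.3, -299.7, 48.4]
ee_rot: [0.001, -0.706, -0.001, 0.708]
force: [-0.1, 1.3, 0.6]
grip_width: 1.0
```

Emit:
step_arm --commands '[[[0,0,0],0],[[0,0,0],0],[[0,0,0],0],[[0,0,0],0],[[0,0,0],0]]' --gripper 1 --force 30

```text
time_s: 10.15
eef_pos: [588.9, -302.2, 52.7]
ee_rot: [0.0, 0.708, -0.001, -0.706]
force: [0.6, 2.8, 6.8]
grip_width: 0.538
```

Emit:
step_arm --commands '[[[0,0,0],0],[[0,0,0],0],[[0,0,0],0],[[0,0,0],0]]'

```text
time_s: 10.55
eef_pos: [588.9, -302.2, 52.7]
ee_rot: [0.0, 0.708, -0.001, -0.706]
force: [-0.0, 2.5, 6.5]
grip_width: 0.538
```

Emit:
step_arm --commands '[[[0,0,0.2],0],[[0,0,0.3],0],[[0,0,0.5],0],[[0,0,0.6],0],[[0,0,0.4],0]]'

```text
time_s: 11.05
eef_pos: [588.5, -302.6, 133.6]
ee_rot: [0.0, 0.708, -0.001, -0.706]
force: [0.1, -0.7, -1.4]
grip_width: 0.538
```

```bash
python3 snap.py p6.png scene 80 50 180 160
```

```text
11.1 [ 589.3 -303.2  136.1] 0.539769580308472 [-0.65  0.7   1.17 -0.    1.26  0.92] [-0.9 -1.   1.8]
```

View pics/p6.png

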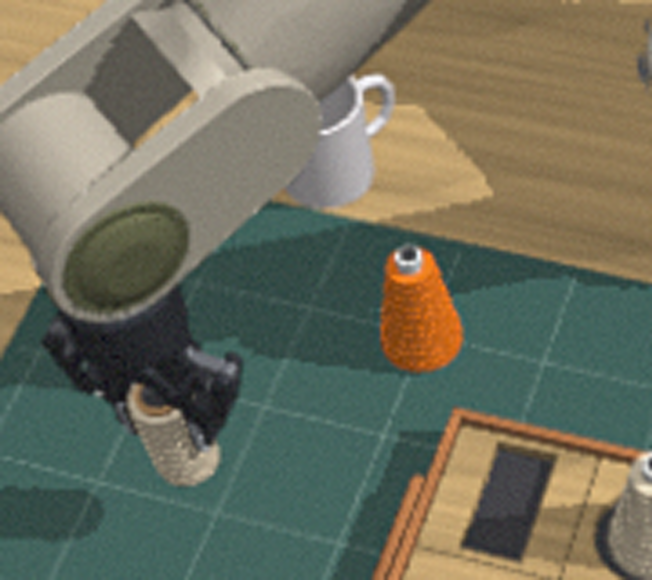

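The tube hangs straight in the jaws, foot at (185,475). Carrying it to the middle recess.

Emit:
step_arm --commands '[[[0.1,0.3,0],0],[[0.1,0.6,0],0],[[0.1,0.8,0],0],[[0.12,0.8,0],0],[[0.12,0.8,0],0]]'

```text
time_s: 11.6
eef_pos: [609.4, -167.9, 129.6]
ee_rot: [0.001, -0.706, -0.0, 0.708]
force: [0.3, 0.9, -0.8]
grip_width: 0.536
```

Emit:
step_arm --commands '[[[0.12,0.8,0],0],[[0.12,0.8,0],0],[[0.12,0.8,0],0],[[0.12,0.8,0],0],[[0.1,0.7,0],0]]'

```text
time_s: 12.1
eef_pos: [632.4, -11.6, 129.6]
ee_rot: [0.0, -0.706, -0.0, 0.708]
force: [0.7, -0.8, -1.5]
grip_width: 0.536
```

Emit:
step_arm --commands '[[[0,0.5,0],0],[[0,0.2,0],0],[[0,0.0,0],0],[[0,0,0],0]]'

```text
time_s: 12.5
eef_pos: [632.8, 13.2, 130.3]
ee_rot: [0.0, -0.707, 0.0, 0.707]
force: [0.9, -0.7, -0.5]
grip_width: 0.537
```

Emit:
step_arm --commands '[[[0.07,0.2,0],0],[[0,0.15,-0.4],0],[[0,0,-0.5],0],[[0,0,-0.3],0],[[0,0,0],0]]'

```text
time_s: 13.0
eef_pos: [635.0, 27.6, 81.0]
ee_rot: [0.001, -0.706, 0.0, 0.708]
force: [0.2, 0.0, -0.6]
grip_width: 0.532
```

```bash
python3 snap.py p7.png scene 160 110 160 150
```

```text
13.05 [635.6  27.5  82.3] 0.5372481747752935 [-0.14  0.71  1.32  0.    1.12  1.43] [ 0.2 -0.7 -0.9]
```

View pics/p7.png

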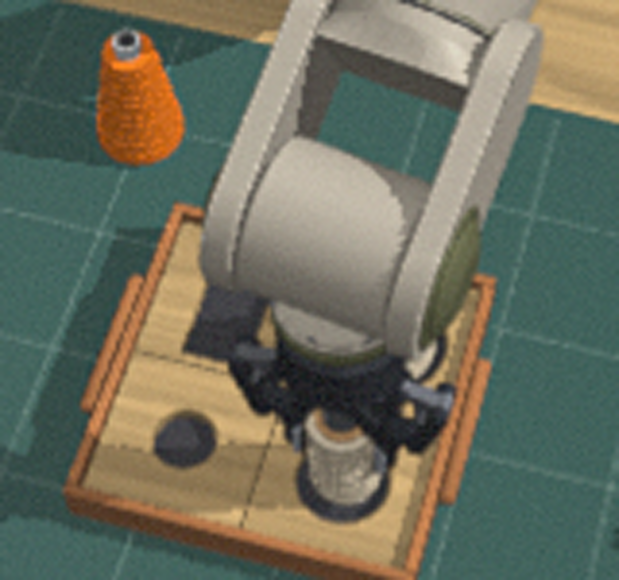

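The tube is entering the middle recess centred (tube foot (340,490), recess (343,480)). Lowering to the seat.

Emit:
step_arm --commands '[[[0,0,-0.15],0],[[0,0,-0.1],0],[[0,0,-0.05],0],[[0,0,0],0],[[0,0,0],0]]'

```text
time_s: 13.55
eef_pos: [635.8, 27.8, 70.9]
ee_rot: [-0.0, 0.707, -0.0, -0.707]
force: [-0.2, -0.3, -1.1]
grip_width: 0.533
```

Emit:
step_arm --commands '[[[0,0,-0.03],0],[[0,0,-0.03],0],[[0,0,0],0],[[0,0,0],0]]'

```text
time_s: 13.95
eef_pos: [635.7, 27.8, 68.3]
ee_rot: [0.0, -0.707, 0.0, 0.707]
force: [-1.1, 0.5, -1.1]
grip_width: 0.535
```

Emit:
step_arm --commands '[[[0,0,-0.03],0],[[0,0,-0.02],0],[[0,0,0],0],[[0,0,0],0]]'

```text
time_s: 14.35
eef_pos: [636.2, 27.8, 67.2]
ee_rot: [-0.0, 0.708, -0.0, -0.707]
force: [-1.1, 0.5, 5.9]
grip_width: 0.538
```

Emit:
step_arm --commands '[[[0,0,0],0],[[0,0,0],0],[[0,0,0],0],[[0,0,0],0],[[0,0,0],0]]' --gripper -0.6

```text
time_s: 14.85
eef_pos: [635.7, 27.8, 66.2]
ee_rot: [0.0, -0.707, 0.0, 0.707]
force: [-0.5, -0.4, 0.2]
grip_width: 0.797
```

Emit:
step_arm --commands '[[[0,0,0.3],0],[[0,0,0.8],0],[[0,0,1],0],[[0,0,1],0],[[0,0,0.5],0]]'

```text
time_s: 15.35
eef_pos: [636.5, 27.7, 215.4]
ee_rot: [0.0, 0.709, -0.001, -0.705]
force: [0.3, 0.0, -1.2]
grip_width: 0.798
```

```bash
python3 snap.py p8.png scene 160 110 160 150
```

```text
15.4 [637.2  27.7 217.6] 0.7990727330163545 [-0.14  0.58  1.17 -0.    1.39  1.43] [ 0.6 -0.4  3. ]
```

View pics/p8.png

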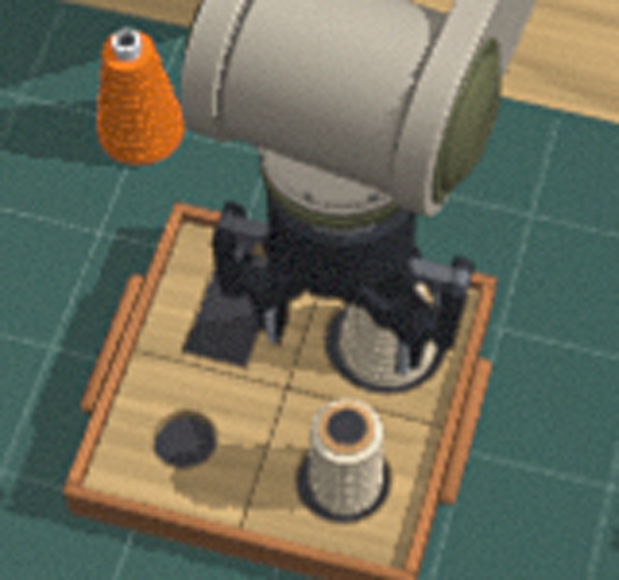

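The tube stands upright in its recess, top at (348,425), ring visible around the foot. Next is the undyed spool at about (402, 297.5).

Emit:
step_arm --commands '[[[-0.5,0.5,0],0],[[-0.7,0.8,0],0],[[-0.7,0.8,0],0],[[-0.7,0.8,0],0],[[-0.7,0.8,0],0]]' --gripper -0.3

```text
time_s: 15.9
eef_pos: [502.3, 176.8, 210.8]
ee_rot: [-0.0, 0.707, -0.0, -0.707]
force: [0.7, 0.7, 0.3]
grip_width: 0.653
```

Emit:
step_arm --commands '[[[-0.7,0.8,-0.5],0],[[-0.7,0.8,-0.5],0],[[-0.7,0.8,-0.5],0],[[-0.4,0.5,-0.5],0],[[0,0.1,-0.3],0]]'

```text
time_s: 16.4
eef_pos: [401.4, 297.3, 117.5]
ee_rot: [-0.001, -0.707, -0.001, 0.708]
force: [0.8, 0.1, 0.0]
grip_width: 0.651
```

Emit:
step_arm --commands '[[[0,0,0],0],[[0,0,0],0]]'

```text
time_s: 16.6
eef_pos: [404.7, 295.3, 118.9]
ee_rot: [-0.001, 0.707, -0.0, -0.707]
force: [0.5, 0.2, -0.1]
grip_width: 0.651
```

```bash
python3 snap.py p9.png scene 320 110 150 130
```

```text
16.65 [404.9 295.3 119.2] 0.6493809535396401 [ 0.4   0.4   1.73 -0.    1.01  1.97] [ 0.1  0.1 -0.6]
```

View pics/p9.png

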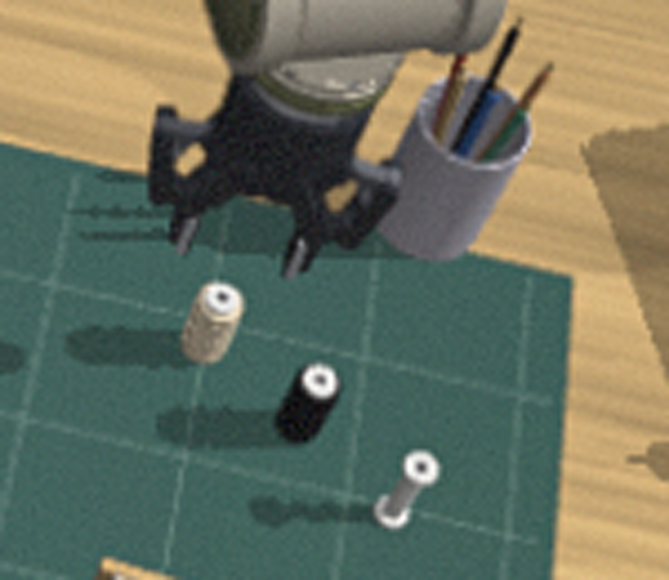

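The open jaws stand above and behind the undyed spool (215,320), clear of the black one (308,400). I correct by about 2 to 3 mm and go down.

Emit:
step_arm --commands '[[[-0.07,0.055,-0.4],0],[[0,0,-0.6],0],[[0,0,-0.6],0],[[0,0,-0.4],0],[[0,0,-0.08],0]]'

```text
time_s: 17.15
eef_pos: [401.2, 297.1, 34.4]
ee_rot: [0.001, -0.707, 0.001, 0.708]
force: [-0.2, -0.6, -0.8]
grip_width: 0.651
```

Emit:
step_arm --commands '[[[0,0,0],0],[[0,0,0],0],[[0,0,0],0],[[0,0,0],0],[[0,0,0],0]]' --gripper 1 --force 25

```text
time_s: 17.65
eef_pos: [401.8, 298.1, 36.3]
ee_rot: [-0.0, 0.708, -0.0, -0.706]
force: [-0.3, -1.9, 7.3]
grip_width: 0.32
```

Emit:
step_arm --commands '[[[0,0,0],0],[[0,0,0],0],[[0,0,0],0],[[0,0,0],0]]'

```text
time_s: 18.05
eef_pos: [401.8, 298.1, 36.3]
ee_rot: [-0.0, 0.708, -0.0, -0.706]
force: [0.3, -2.6, 7.1]
grip_width: 0.318
```

Emit:
step_arm --commands '[[[0,0,0.3],0],[[0,0,0.6],0],[[0,0,0.8],0],[[0,0,0.8],0],[[0,0,0.8],0]]'

```text
time_s: 18.55
eef_pos: [400.6, 298.0, 169.3]
ee_rot: [-0.0, 0.707, -0.0, -0.707]
force: [0.5, 0.3, -0.3]
grip_width: 0.317
```

Emit:
step_arm --commands '[[[0.1,-0.3,0.5],0],[[0.3,-0.5,0.2],0],[[0.4,-0.7,0],0],[[0.5,-0.8,0],0],[[0.5,-0.8,0],0]]'

```text
time_s: 19.05
eef_pos: [473.2, 172.9, 196.2]
ee_rot: [-0.0, 0.707, 0.0, -0.707]
force: [1.3, -0.1, -0.6]
grip_width: 0.321
```

```bash
python3 snap.py p10.png scene 200 60 200 180
```

```text
19.1 [475.9 169.  196.1] 0.32125022719273866 [ 0.11  0.31  1.63 -0.    1.2   1.68] [ 1.9 -4.3  0.1]
```

View pics/p10.png

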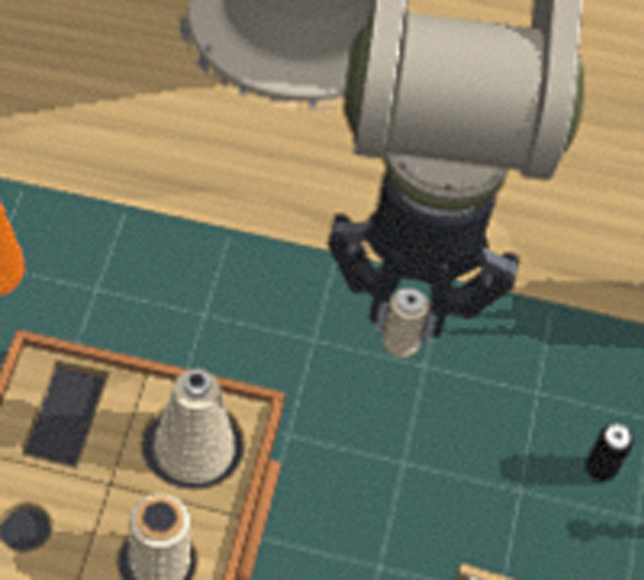

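The spool is held upright (405,320), and cone and tube stand undisturbed. Continuing to the small recess.

Emit:
step_arm --commands '[[[0.5,-0.8,0],0],[[0.5,-0.8,0],0],[[0.5,-0.8,0],0],[[0.5,-0.8,0],0],[[0.5,-0.8,0],0]]'

```text
time_s: 19.6
eef_pos: [573.4, 12.8, 196.1]
ee_rot: [-0.0, 0.707, -0.0, -0.707]
force: [1.0, -0.8, -0.4]
grip_width: 0.317
```

Emit:
step_arm --commands '[[[0.5,-0.8,0],0],[[0.5,-0.7,0],0],[[0.4,-0.5,0],0],[[0,-0.2,0],0],[[0,0,0],0]]'

```text
time_s: 20.1
eef_pos: [628.5, -74.5, 195.4]
ee_rot: [0.001, -0.707, 0.001, 0.707]
force: [-0.3, 0.3, -0.7]
grip_width: 0.322
```

Emit:
step_arm --commands '[[[0,0,0],0],[[0,0,0],0]]'

```text
time_s: 20.3
eef_pos: [628.5, -72.9, 195.6]
ee_rot: [0.0, 0.707, 0.0, -0.707]
force: [-0.2, -0.2, 0.5]
grip_width: 0.315
```

Emit:
step_arm --commands '[[[0.16,-0.24,0],0],[[0,0,-0.7],0],[[0,0,-0.9],0],[[0,0,-0.9],0],[[0,0,-0.5],0]]'

```text
time_s: 20.8
eef_pos: [634.4, -83.5, 72.1]
ee_rot: [0.001, -0.706, -0.0, 0.708]
force: [0.1, 0.1, 0.6]
grip_width: 0.317
```

Emit:
step_arm --commands '[[[0,0,-0.05],0],[[0,0,0],0]]'

```text
time_s: 21.0
eef_pos: [635.8, -83.8, 73.7]
ee_rot: [-0.0, 0.707, -0.0, -0.707]
force: [0.4, -0.8, 0.3]
grip_width: 0.322
```

```bash
python3 snap.py p11.png scene 160 150 130 120
```

```text
21.05 [636.1 -83.9  74.5] 0.31810624032256585 [-0.31  0.73  1.3  -0.    1.11  1.26] [ 0.2 -0.3  0.3]
```

View pics/p11.png

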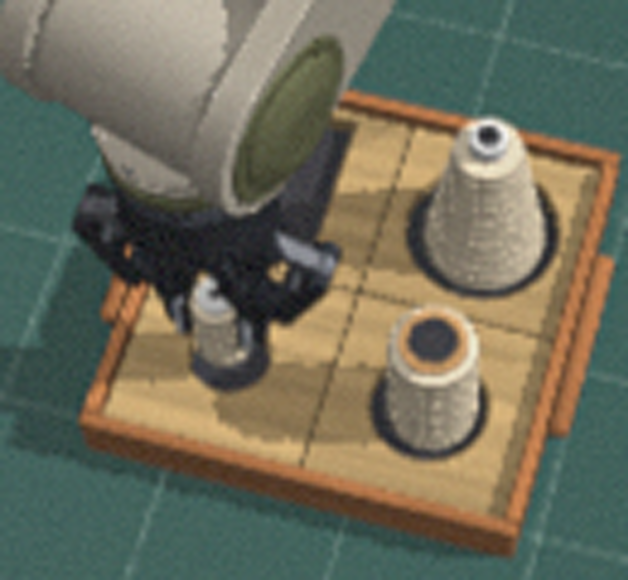

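Spool foot (222,365) against recess centre (230,352), about 2 to 3 mm to the left. I shift it +y by 2 mm and lower.

Emit:
step_arm --commands '[[[0,0.06,-0.2],0],[[0,0,-0.2],0],[[0,0,-0.1],0],[[0,0,0],0],[[0,0,0],0]]'

```text
time_s: 21.55
eef_pos: [635.4, -81.3, 53.1]
ee_rot: [-0.0, 0.707, -0.0, -0.707]
force: [-0.0, -0.2, -0.4]
grip_width: 0.318
```

Emit:
step_arm --commands '[[[0,0,-0.03],0],[[0,0,-0.03],0],[[0,0,0],0],[[0,0,0],0]]'

```text
time_s: 21.95
eef_pos: [635.5, -81.3, 50.9]
ee_rot: [-0.0, 0.707, -0.0, -0.707]
force: [-0.1, -0.4, 0.9]
grip_width: 0.32
```

Emit:
step_arm --commands '[[[0,0,-0.03],0],[[0,0,0],0],[[0,0,0],0]]'

```text
time_s: 22.25
eef_pos: [635.7, -81.3, 50.8]
ee_rot: [-0.0, 0.708, -0.0, -0.707]
force: [-2.5, 0.1, 9.6]
grip_width: 0.319
```

Emit:
step_arm --commands '[[[0,0,0],0],[[0,0,0],0],[[0,0,0],0],[[0,0,0],0]]' --gripper 0

```text
time_s: 22.65
eef_pos: [635.2, -81.2, 49.3]
ee_rot: [0.0, -0.707, 0.0, 0.707]
force: [-0.3, -0.2, -0.9]
grip_width: 0.496
```

Emit:
step_arm --commands '[[[0,0,0.3],0],[[0,0,0.8],0],[[0,0,1],0],[[0,0,1],0],[[0,0,0.6],0]]'

```text
time_s: 23.15
eef_pos: [636.0, -81.3, 202.1]
ee_rot: [0.0, 0.709, -0.001, -0.705]
force: [1.2, 0.8, -0.2]
grip_width: 0.496
```

```bash
python3 snap.py p12.png scene 160 150 130 120
```

```text
23.2 [636.9 -81.6 205.3] 0.5011428331679068 [-0.31  0.6   1.17  0.    1.37  1.26] [-0.2 -0.9  2.1]
```

View pics/p12.png

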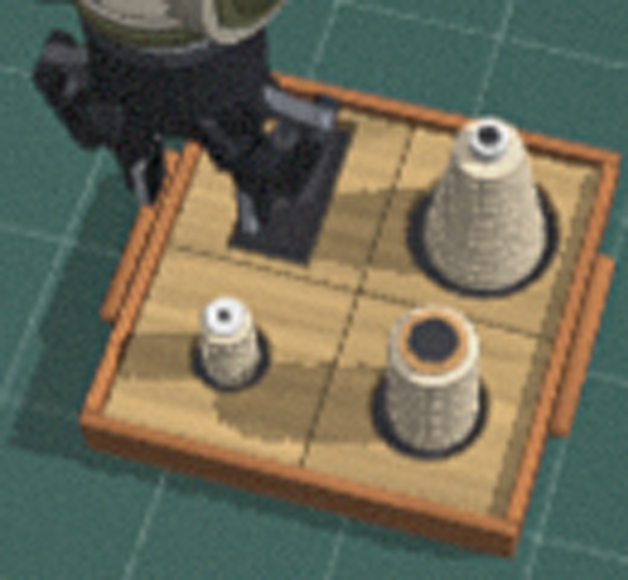

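The spool stands upright in the small recess (cap (225,315), foot ring centred). Last comes the rack, at about (599, 298) with its long axis at 85°, so I turn the jaws by +85°.

Emit:
step_arm --commands '[[[-0.08,0.6,0],0.047],[[-0.08,0.85,0],0.047],[[-0.08,0.85,0],0.047],[[-0.08,0.85,0],0.047],[[-0.08,0.85,0],0.047]]' --gripper -0.4

```text
time_s: 23.7
eef_pos: [619.0, 80.1, 198.2]
ee_rot: [0.257, 0.659, 0.257, -0.659]
force: [-0.1, 0.3, -0.3]
grip_width: 0.698
```

Emit:
step_arm --commands '[[[-0.08,0.85,0],0.047],[[-0.08,0.85,0],0.047],[[-0.08,0.85,0],0.047],[[-0.08,0.85,0],0.047],[[-0.08,0.85,0],0.047]]'

```text
time_s: 24.2
eef_pos: [603.0, 250.2, 198.2]
ee_rot: [0.477, 0.522, 0.477, -0.522]
force: [-0.3, -0.6, -0.3]
grip_width: 0.701
```

Emit:
step_arm --commands '[[[-0.08,0.85,-0.5],0],[[-0.08,0.5,-0.6],0],[[0,0.1,-0.6],0],[[0,0,-0.3],0],[[0,0,0],0]]'

```text
time_s: 24.7
eef_pos: [596.4, 306.3, 116.3]
ee_rot: [-0.475, -0.522, -0.476, 0.524]
force: [0.7, -0.0, 0.8]
grip_width: 0.702
```

```bash
python3 snap.py p13.png scene 300 160 150 130; python3 -c "
from h import *
q=ctrl.sense()['ee_rot'];print(R.from_quat([q[1],q[2],q[3],q[0]]).as_matrix()[:,1].round(3))"
```

```text
24.75 [597.2 306.2 117.9] 0.7014062084080466 [ 0.3   0.74  1.15 -0.    1.25  0.4 ] [-0.5 -0.3  0.1]
[ 0.995 -0.096 -0.   ]
```

View pics/p13.png

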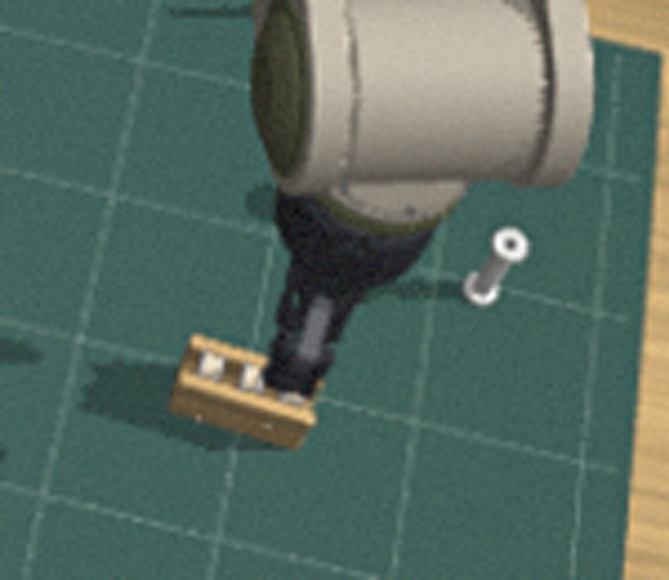

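Emit:
step_arm --commands '[[[0.045,-0.2,-0.3],0],[[0,0,-0.6],0],[[0,0,-0.7],0],[[0,0,-0.5],0],[[0,0,-0.12],0]]'

```text
time_s: 25.25
eef_pos: [598.2, 297.5, 26.7]
ee_rot: [-0.475, -0.522, -0.476, 0.524]
force: [-0.9, -0.1, 0.1]
grip_width: 0.701
```

```bash
python3 snap.py p14.png scene 300 180 120 110; python3 snap.py p14t.png top 100 110 120 100
```

```text
25.3 [598.5 297.8  27.4] 0.6977957747202895 [ 0.29  0.84  1.22 -0.    1.08  0.38] [ 0.3  0.2 -1.8]
25.35 [599.1 298.2  28.9] 0.6977681670121835 [ 0.29  0.84  1.22 -0.    1.08  0.38] [ 0.1 -0.4 -0.3]
```

View pics/p14.png

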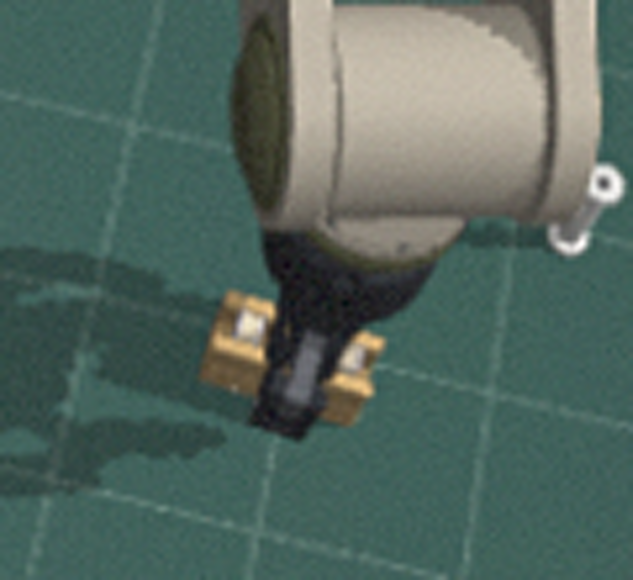

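The jaws straddle the middle of the rack, with both outer bobbins visible at (250,325) and (355,358). Closing.

Emit:
step_arm --commands '[[[0,0,0],0],[[0,0,0],0],[[0,0,0],0],[[0,0,0],0],[[0,0,0],0]]' --gripper 1 --force 30

```text
time_s: 25.85
eef_pos: [599.5, 299.0, 30.4]
ee_rot: [0.476, 0.524, 0.475, -0.522]
force: [0.1, -1.0, 6.6]
grip_width: 0.369
```

Emit:
step_arm --commands '[[[0,0,0],0],[[0,0,0],0],[[0,0,0],0]]'

```text
time_s: 26.15
eef_pos: [599.5, 298.9, 30.4]
ee_rot: [0.476, 0.524, 0.475, -0.522]
force: [-0.1, -0.2, 7.2]
grip_width: 0.365
```

Emit:
step_arm --commands '[[[0,0,0.3],0],[[0,0,0.6],0],[[0,0,0.7],0],[[0,0,0.7],0],[[0,0,0.3],0]]'

```text
time_s: 26.65
eef_pos: [599.6, 299.1, 136.3]
ee_rot: [0.476, 0.525, 0.475, -0.522]
force: [0.5, -0.9, -0.7]
grip_width: 0.37
```

```bash
python3 snap.py p15.png scene 300 160 130 120;python3 -c "
from h import *
q=ctrl.sense()['ee_rot'];print(R.from_quat([q[1],q[2],q[3],q[0]]).as_matrix()[:,1].round(3))"
```

```text
26.7 [599.8 299.2 136.9] 0.3666125459747909 [ 0.29  0.72  1.14 -0.    1.28  0.38] [0.3 0.4 0.8]
[ 0.995 -0.095  0.005]
```

View pics/p15.png

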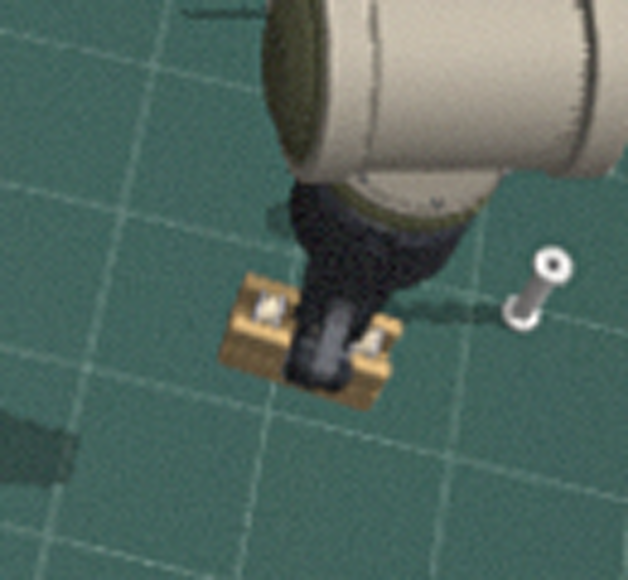

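The rack is held level. I raise it to pass over the cone and tube, turn it −84.5°, and carry it to the oblong recess.

Emit:
step_arm --commands '[[[0,0,0.5],0],[[0,-0.2,0.7],0],[[-0.1,-0.4,0.4],-0.047],[[-0.15,-0.7,0.1],-0.047],[[-0.15,-0.8,0],-0.047]]'

```text
time_s: 27.2
eef_pos: [582.2, 214.4, 200.3]
ee_rot: [-0.348, -0.616, -0.348, 0.616]
force: [0.6, -0.4, -1.5]
grip_width: 0.365
```

Emit:
step_arm --commands '[[[-0.15,-0.8,0],-0.047],[[-0.15,-0.8,0],-0.047],[[-0.15,-0.8,0],-0.047],[[-0.15,-0.8,0],-0.047],[[-0.15,-0.8,0],-0.047]]'

```text
time_s: 27.7
eef_pos: [551.9, 53.6, 199.6]
ee_rot: [-0.101, -0.699, -0.102, 0.7]
force: [0.1, -0.0, -2.0]
grip_width: 0.369
```

Emit:
step_arm --commands '[[[-0.15,-0.8,0],-0.047],[[-0.15,-0.8,0],-0.047],[[-0.15,-0.8,0],0],[[-0.2,-0.5,0],0],[[-0.1,-0.3,0],0]]'

```text
time_s: 28.2
eef_pos: [521.9, -74.5, 199.8]
ee_rot: [0.001, -0.707, 0.001, 0.708]
force: [-0.6, 0.4, -1.2]
grip_width: 0.367
```

Emit:
step_arm --commands '[[[0,0,0],0],[[0,0,0],0],[[0,0,0],0]]'

```text
time_s: 28.5
eef_pos: [522.9, -72.2, 200.5]
ee_rot: [-0.0, -0.707, -0.0, 0.707]
force: [-0.2, 0.6, -0.2]
grip_width: 0.371
```

```bash
python3 -c "
from h import *
s=ctrl.sense();q=s['ee_rot'];print(s['eef_pos'],R.from_quat([q[1],q[2],q[3],q[0]]).as_matrix()[:,1].round(3))"
```

```text
[522.92058485 -72.20946702 200.52285976] [ 0. -1. -0.]
```

Emit:
step_arm --commands '[[[0.08,-0.24,0],0],[[0,0,-0.8],0],[[0,0,-0.9],0],[[0,0,-0.9],0],[[0,0,-0.6],0]]'

```text
time_s: 29.0
eef_pos: [525.4, -82.6, 70.3]
ee_rot: [0.0, -0.706, -0.0, 0.708]
force: [0.5, -0.6, -1.2]
grip_width: 0.369
```

Emit:
step_arm --commands '[[[0,0,-0.1],0],[[0,0,0],0]]'

```text
time_s: 29.2
eef_pos: [526.2, -82.9, 68.8]
ee_rot: [0.0, -0.707, 0.0, 0.707]
force: [0.3, 0.2, -1.2]
grip_width: 0.369
```

```bash
python3 snap.py p16.png scene 160 130 130 120; python3 snap.py p17.png top 220 110 110 100
```

```text
29.25 [526.7 -83.1  69.7] 0.36489197702837517 [-0.38  0.53  1.67 -0.    0.94  1.2 ] [ 0.2  0.3 -1.8]
29.3 [526.9 -83.1  70.1] 0.36825540824067415 [-0.38  0.53  1.67  0.    0.94  1.2 ] [-0.7  0.2 -0.9]
```

View pics/p16.png

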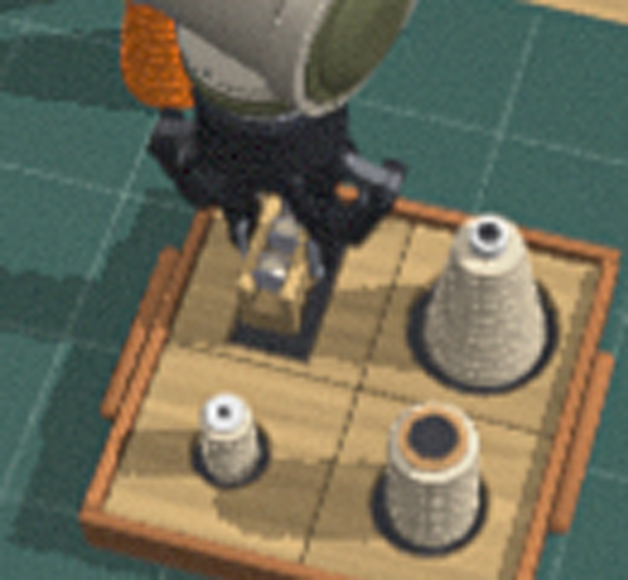

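View pics/p17.png

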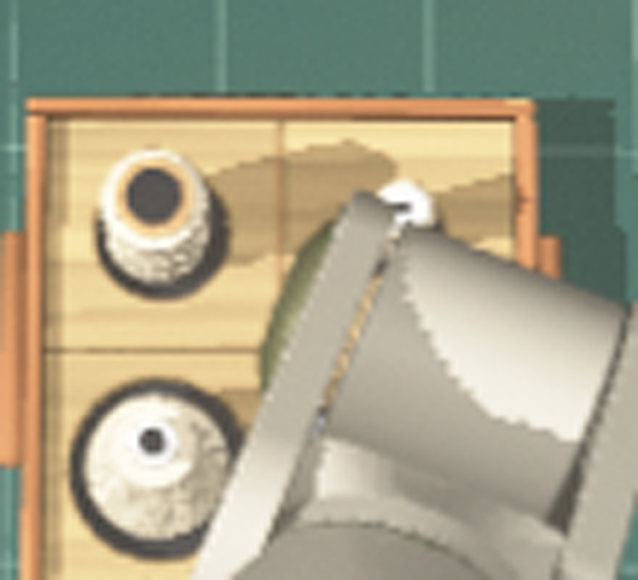

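The rack hangs over the oblong recess, aligned with it: front foot (270,322), recess front edge (273,350). About 25 mm of drop remains. Lowering.

Emit:
step_arm --commands '[[[-0.03,0.02,-0.2],0],[[0,0,-0.2],0],[[0,0,-0.1],0],[[0,0,0],0],[[0,0,0],0]]'

```text
time_s: 29.8
eef_pos: [524.8, -82.0, 48.7]
ee_rot: [-0.0, 0.707, -0.0, -0.707]
force: [0.7, -0.3, -0.5]
grip_width: 0.371
```

Emit:
step_arm --commands '[[[0,0,-0.04],0],[[0,0,-0.03],0],[[0,0,0],0],[[0,0,0],0]]'

```text
time_s: 30.2
eef_pos: [524.8, -82.0, 45.9]
ee_rot: [-0.0, 0.707, -0.0, -0.707]
force: [0.3, -0.4, -1.6]
grip_width: 0.371
```

Emit:
step_arm --commands '[[[0,0,-0.03],0],[[0,0,-0.02],0],[[0,0,0],0],[[0,0,0],0]]'

```text
time_s: 30.6
eef_pos: [524.8, -82.0, 44.8]
ee_rot: [-0.0, 0.707, -0.0, -0.707]
force: [-3.3, 1.0, 9.2]
grip_width: 0.369
```

Emit:
step_arm --commands '[[[0,0,0],0],[[0,0,0],0],[[0,0,0],0],[[0,0,0],0]]' --gripper 0

```text
time_s: 31.0
eef_pos: [524.7, -82.0, 43.8]
ee_rot: [0.0, -0.707, 0.0, 0.707]
force: [0.5, -0.5, 0.4]
grip_width: 0.502
```

Emit:
step_arm --commands '[[[0,0,0.3],0],[[0,0,0.8],0],[[0,0,1],0],[[0,0,1],0],[[0,0,0.8],0]]'

```text
time_s: 31.5
eef_pos: [524.9, -82.0, 203.3]
ee_rot: [0.0, 0.708, -0.001, -0.706]
force: [0.7, -0.2, -0.6]
grip_width: 0.496
```

Emit:
step_arm --commands '[[[-0.6,-0.7,0],0],[[-0.6,-0.8,0],0],[[-0.6,-0.8,0],0],[[-0.6,-0.8,0],0],[[-0.6,-0.7,0],0]]'

```text
time_s: 32.0
eef_pos: [403.6, -235.2, 200.8]
ee_rot: [-0.0, 0.707, -0.001, -0.707]
force: [0.3, 0.6, 0.3]
grip_width: 0.5
```

Emit:
step_arm --commands '[[[-0.6,-0.8,0],0],[[-0.5,-0.8,0],0],[[0,0,0],0],[[0,0,0],0],[[0,0,0],0]]'

```text
time_s: 32.5
eef_pos: [361.1, -297.3, 200.3]
ee_rot: [0.0, 0.707, -0.0, -0.707]
force: [0.2, -0.7, 0.7]
grip_width: 0.499
```

```bash
python3 snap.py p18.png scene 160 130 150 120; python3 snap.py p19.png top 0 0 512 384;python3 snap.py p20.png top 210 115 120 110;python3 snap.py p21.png scene 0 0 512 384
```

```text
32.55 [ 361.2 -297.2  200.2] 0.49541594470581324 [-0.94  0.23  1.73  0.    1.19  0.63] [-0.4 -0.4  0.1]
32.6 [ 361.3 -297.2  200.1] 0.49898622527956826 [-0.94  0.23  1.73  0.    1.19  0.63] [ 0.5  0.3 -0.9]
32.65 [ 361.2 -297.2  200. ] 0.5003817211067348 [-0.94  0.23  1.73  0.    1.19  0.63] [ 0.8  1.4 -0.7]
32.7 [ 361.2 -297.4  200. ] 0.49993247102129834 [-0.94  0.23  1.73  0.    1.19  0.63] [ 0.3 -1.   0.5]
```

View pics/p18.png

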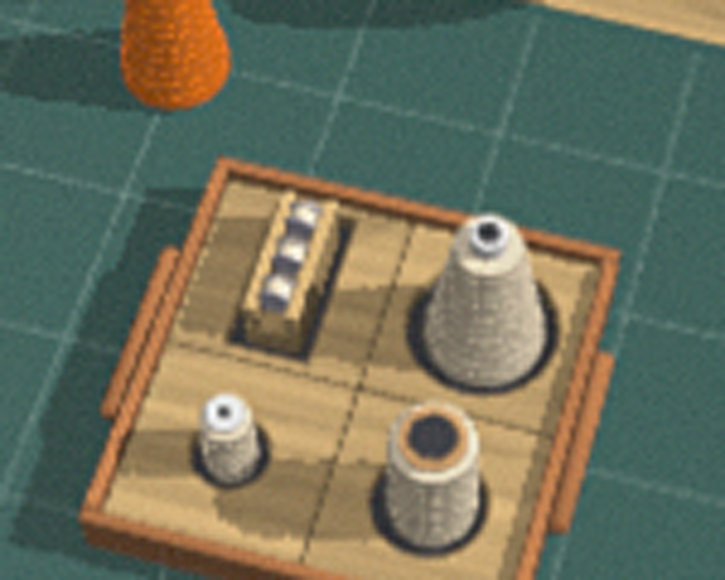

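View pics/p20.png

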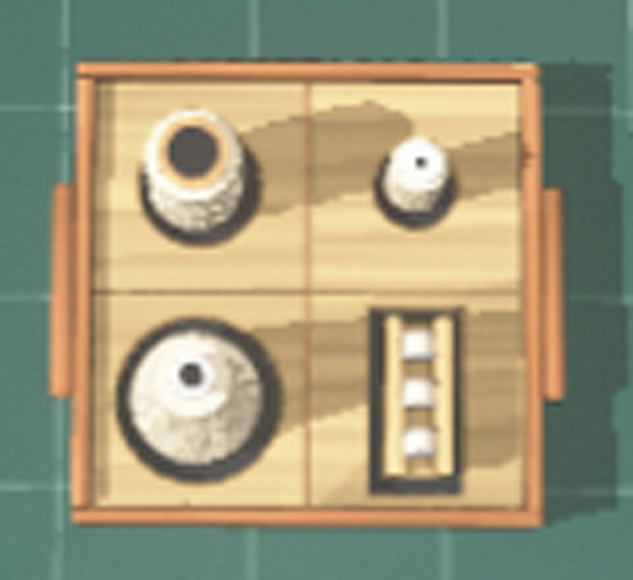

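View pics/p19.png

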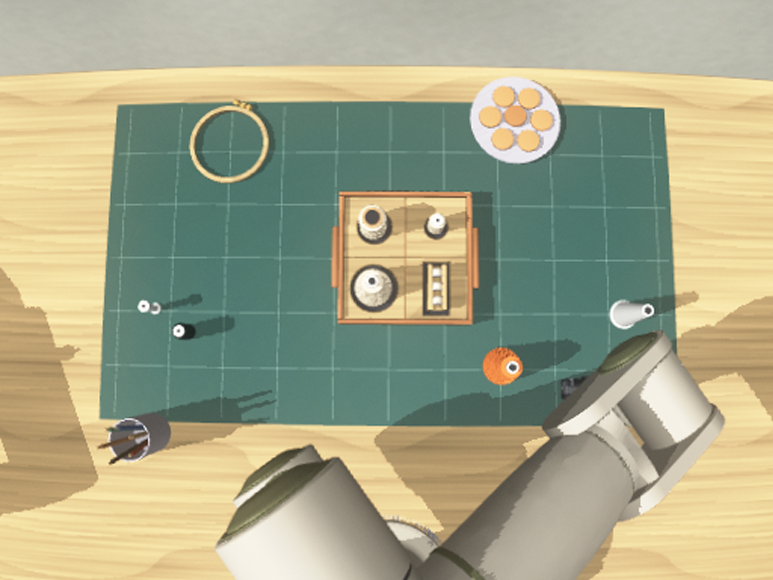

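View pics/p21.png

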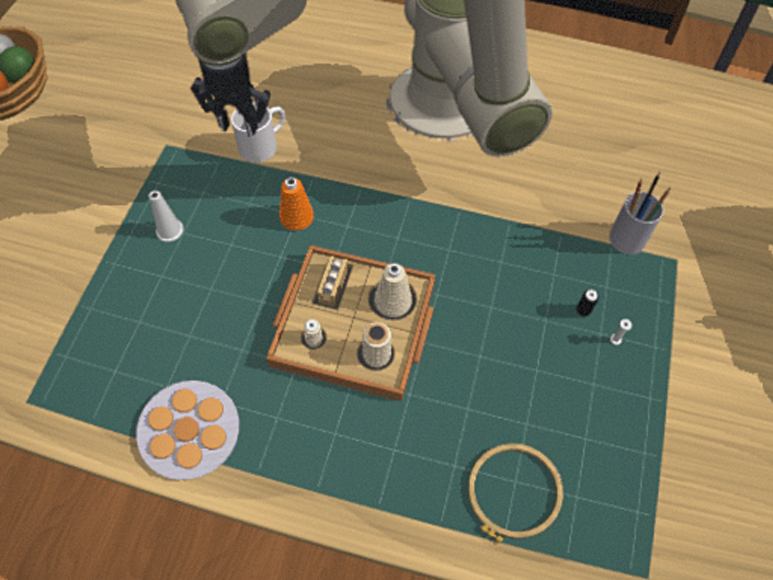

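In the top crop the tube (195,175), spool (415,185), cone (197,400) and rack (418,400) all stand upright in their own recesses, with dark felt around them. In the wide views the bare cone (165,215), bare spool (622,332), orange cone and black spool have not moved. The arm is clear of everything.

```bash
python3 -c "
from h import *
print(ticket.finish_job())"
```

```text
the job is handed in; nothing more can be done
None
```

The full cone, full tube, full small spool and bobbin rack are all back in the caddy, placed in that order, and the job was handed in at about 32.7 s.

- **Seating:** each thing came to rest within about 1 mm of the height its recess floor should give, with a contact force of 4 to 10 N. The last pictures from both cameras show all four upright, with felt visible around each.
- **Left alone:** the bare cone core, bare spool core, orange cone and black spool look unmoved in the wide views. The gripper was open and well clear of everything at the end.
- **Disagreements:** the two cameras differed by 2 to 4 mm, and I averaged them. The spool hung about 2 to 3 mm off its recess centre, which I corrected before lowering it. No final check failed.

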